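# First power-up of a repaired amplifier through the series-lamp limiter

## Robot

A 6-joint arm with a two-finger parallel gripper is mounted at the origin on the work surface. World frame = base frame: x ahead of the robot, y to its left, z up, the work surface at z = 0. Lengths are in m, angles in rad, forces in N, time in s.
With the tool pointing down it reaches from about 0.35 to 0.975 m from the base axis. Payload 4.9 kg.
Tool frame: the origin (TCP) lies at the very end of the fingers, on their centre line; the grasp point (between the pads) lies 19 mm behind it; z points along the fingers, y is the direction in which the jaws open and shut (so a half turn about z gives the same grasp; the last joint's range is limited). The gripper opens to 85 mm and grips with 20 to 120 N. Pads are 22 mm wide; open, the fingers measure 114 mm over their backs; the gripper's body (76 mm by 85 mm) begins 54 mm behind the grasp point. The pads swing forward as they close: fully open they stand 13 mm farther back than shut.
Start: joints at [-1.291, 0.053, 1.613, -0, 1.476, -0.119], TCP at [0.243, -0.576, 0.231] pointing down, gripper open.
Joint ranges: [-3.01, 3.01], [-1.01, 2.22], [0.06, 2.58], [-1.02, 4.17], [0.09, 2.62], [-3.14, 3.14]. Speed limits (rad/s): [2.57, 2.57, 3.14, 3.14, 3.14, 3.14].

## Interface

Orientations are given as a rotation vector (axis times angle).
In Python, from station import ctrl gives the robot as it stands.
- The arm moves only by the tool step_arm, never from a script. Its argument "moves" is a list of rows, each a list of 5 numbers: the opening, from 0 (shut) to 1 (fully open), then the shift along the world's x, y, z in m, then the turn about the world's z in degrees. A call has 1 to 20 rows; each row shifts and turns the pose as measured when the row begins; what a row does not reach is not made up. A row lasts 1/8 s, in which the tool goes at most 62.5 mm and 10.7 degrees, less where a joint would pass 70% of its speed; a pose out of reach is approached as far as the arm can. A call is refused whole if a number of a shift passes 0.0625 or a number of a turn 10.7, either way. A call with a gripper value outside its range is refused whole. The fingers move at their own pace and stop on an object; "newtons" is the grip in N (left out, the last holds). Time passes only in rows, so rows that do not move let the fingers close. It gives the time, the measured TCP pose, the force and the opening at its end, in the units of the state.
- ctrl.get_obs(): the state, without advancing time (a new reading comes with each control period).
- ctrl.get_image(name): name is "scene" or "top"; returns a dict with "color" (420x560x3 uint8, red, green, blue), "camera_matrix" (3x3 intrinsics, pixels), "R" (3x3) and "t" (3): a world point X has camera coordinates R X + t. Camera axes: x right, y down, z forward; pixel columns grow to the right and rows downward; lengths in m; the calibration is good to about 2 mm. A picture is of the moment at which its call begins. There is no depth.
- ctrl.finish_job(): hands the job in, once; it reports no verdict.
Trained networks look in a picture, given as the dict that the camera call returned (one of the last four; its "shot" number tells which), for a name from the list of things; names that differ only in an ending like _2 or _b are one class to them, and where a whole thing is asked for, a point or a joint stands for the part that bears it (a point fixed in the world has none). Each returns a list of dicts, best first, with "p" (0 to 1); they miss things now and then, are a little off and sometimes report something else, mostly with a low value. They report only what shows in the picture. A call takes as long as a camera call.
- ctrl.spot_in(picture, query): "bbox" ([left, top, right, bottom] in pixels, round what is visible of it).
The state is a dict: "t": time; "q": joint angles; "dq": joint speeds; "effort": joint torques, N m; "tool_pos": TCP position; "tool_rot": TCP orientation; "contact_force": force on the tool from outside, world axes, zero at the start; "wrist_torque": the same for the moment, N m; "opening": finger opening in m.
Only numpy, scipy, OpenCV 4.12 (cv2) and the standard library are available. Lean on these libraries where they do the work, as an engineer would, in place of code of your own. Each camera call takes 0.05 s, during which the arm holds its last target.

## Task

Bring the repaired amplifier (the open chassis) up through the series-lamp limiter (the low grey box with the bulb), pressing each switch lightly with the fingertips until it has gone fully over to its white-barred 'on' end. First press on the limiter's large rectangular supply rocker, then the amplifier's power rocker; leave the amplifier running through the lamp for at least three seconds, and only then press on the limiter's round-rimmed bypass rocker. Do not touch the bulb, do not lift or shift either box, and leave the other things on the bench alone.

Things in the scene. Friction and masses are not known exactly. Their poses are not given: they have to be found in the camera images.
- limiter: series-lamp limiter: low grey steel box, 130 (x) x 200 (y) x 60 mm high, 1.8 kg, loose on rubber feet. Origin: centre of its underside; z up; its front edge is its -x side. On its flat top, in mm in its own frame: supply rocker hinge at (-22, 62), round-rimmed bypass rocker hinge at (-22, 0), bulb at (20, -66), flat round ammeter 8 high at (36, 20), fuse holder 9 high at (38, 75).
- bulb: glass bulb in a white ceramic lampholder on the limiter's top; 48 mm wide at the foot, glass 45 mm wide, 77 mm tall in all (its tip is 137 mm above the bench). Origin: foot of the holder. Fragile: not to be touched.
- supply_on_end (a point): press point of the limiter's supply rocker: larger, rectangular, black, 36 mm front to back, 26 wide, grey rim 5 high. On the upper face of its 'on' half, 13.5 mm from the hinge: the half nearer the front edge, with a white bar. Off, that half slopes up 0.44 rad to the front (point 73 mm above the bench); on, 0.12 rad (point and end 69 mm). Site y axis = hinge line.
- supply (a joint): supply rocker angle, rad: 0 = off (start), 0.32 = fully over, on; counts as on above 0.26. No snap: friction alone (0.03 N m, about 2.5 N at the press point), so it stays where it is left; stop at 0.32, after which the whole switch gives 1 mm per 8 N.
- bypass_on_end (a point): press point of the limiter's bypass rocker: the smaller one, 28 mm front to back, 19 wide, in a round steel-edged rim 37 mm across and 5 high, in the middle of the limiter's width. On the upper face of its 'on' half, 10.5 mm from the hinge: the half nearer the front edge, with a white bar. 72 mm above the bench while off, 68 when on (its end: 69).
- bypass (a joint): bypass rocker angle, rad, like the supply's: 0 = off, 0.32 = fully on (on above 0.26), friction only, about 3 N on the on end.
- amp: repaired amplifier: open aluminium chassis, 180 (x) x 260 (y) x 60 mm high, 3.2 kg, loose on rubber feet. Origin: centre of its underside; z up. A level panel, 56 mm deep, 60 above the bench, runs along its front (-x) edge: power rocker hinge at (-62, 98) mm, four knobs 23 wide, 17 high at y = 44, 9, -26, -61, two jack sockets. Behind it the works lie open, none higher than 56 mm.
- power_on_end (a point): press point of the amplifier's power rocker, the only rocker on its panel, at the panel's +y end beyond the knobs: black, 32 mm front to back, 21 wide, grey rim 5 high. On the upper face of its 'on' half, 12 mm from the hinge: the half nearer the front edge, with a white bar. 72 mm above the bench while off, 68 when on (its end: 69).
- power (a joint): power rocker angle, rad, like the others: 0 = off, 0.32 = fully on (on above 0.26), friction only, about 2.5 N on the on end.
- screwdriver: bystander: black-handled screwdriver, 170 mm long, lying in front of the limiter. Origin on its underside, near mid-length.
- solder_reel: bystander: metal reel, 54 mm wide, 40 mm high, standing on its flange behind the limiter. Origin: centre of the underside.
- brush: bystander: cleaning brush, 160 mm long, lying in front of the amplifier.
- pliers: bystander: pliers with dark grips, 155 mm long, 15 mm high, lying behind the amplifier. Origin near the pivot, underside.
- spray_can: bystander: can of cleaner, 52 mm wide, 170 mm tall, at the side of the bench. Origin: centre of the underside.
- tool_pot: bystander: dark steel pot, 72 mm wide, 90 mm high, with tools standing in it up to 165 mm. Origin: centre of the underside.
- multimeter: bystander: hand-held meter lying on its back, 165 x 80 x 47 mm. Origin: centre of the underside.
- parts_tray: bystander: grey divided tray, 100 x 140 x 30 mm. Origin: centre of the underside.

How it is judged:
On the way, in this order (a step that is already met when the one before it is completed fails the run):
1. the limiter's supply rocker is on, the other two still off (value of joint supply above 0.26 rad and value of joint each of power, bypass below 0.1 rad), for 0.1 s.
2. the amplifier is on and runs through the lamp (supply on, bypass still off) for three seconds (value of joint each of supply, power above 0.26 rad and value of joint bypass below 0.1 rad), for 3 s.
3. the bypass rocker is on as well (value of joint each of supply, power, bypass above 0.26 rad), for 0.2 s.
At the end, for the whole second after the job is handed in: supply, power and bypass rockers all on (each past 0.26 of its 0.32 rad), limiter and amplifier standing at rest within 12 mm of where they began (all of step 3 and linear speed of each of limiter, amp below 0.02 m/s and distance of each of limiter, amp from where it was at the start of the episode below 0.012 m); the robot touches nothing.
It fails at once if the amplifier is switched on before the limiter's supply, or the lamp bypassed before the amplifier is on ((value of joint power above 0.1 rad and value of joint supply below 0.26 rad) or (value of joint bypass above 0.1 rad and value of joint power below 0.26 rad)).
It fails at once if the limiter or the amplifier is pressed hard (over 20 N) (contact force between the fingers and limiter above 20 N or contact force between the fingers and amp above 20 N).
It fails at once if the bulb is touched (contact force between any of the fingers, the arm and bulb above 0.5 N).
It fails at once if the limiter or the amplifier is lifted, tipped or shifted by more than 12 mm (distance of any of limiter, amp from where it was at the start of the episode above 0.012 m or angle between any of limiter, amp's own z axis and vertical above 0.06 rad).
It fails at once if something else on the bench is picked up or moved by more than 20 mm (distance of any of screwdriver, solder_reel, brush, pliers, spray_can, tool_pot, multimeter, parts_tray from where it was at the start of the episode above 0.02 m).
It also fails if it takes over 64 s, if anything falls off the work surface, if the arm or the gripper's body presses on something with over 40 N, if the wrist force passes 120 N, or if a joint passes its speed limit or range.

## Working session

There is one attempt and no reset: what is moved stays moved. The work goes in short steps, Python scripts to look and compute and a tool call to move; the robot and the scene stay as the last step left them, time stands still between calls to the robot, and variables do not carry over. Pictures are saved under pics/ and viewed, and the job is handed in when it is done.

Besides the shell and the picture viewer there is one more tool, called as a command line: name --pt "numbers of a row" for each row, then --argument value for the rest. step_arm: Moves the arm, as the interface text tells. Its arguments: {"type":"object","properties":{"moves":{"type":"array","items":{"type":"array","items":{"type":"number"}}},"newtons":{"type":"number"}},"required":["moves"]}

```bash
mkdir -p pics
cat > h.py <<'E'
import sys; sys.path.insert(0,'.')
import numpy as np, cv2
from station import ctrl
def save(im,n,crop=None,scale=1):
    c=im["color"][:,:,::-1]
    if crop: l,t,r,b=crop; c=c[t:b,l:r]
    c=cv2.resize(c,None,fx=scale,fy=scale,interpolation=cv2.INTER_CUBIC); cv2.imwrite('pics/'+n,c)
def ray(im,u,v,z):
    K,R,t=[np.array(im[k]) for k in("camera_matrix","R","t")]
    d=R.T@np.linalg.inv(K)@np.array([u,v,1.]); c=-R.T@t
    return c+d*(z-c[2])/d[2]
def proj(im,X):
    K,R,t=[np.array(im[k]) for k in("camera_matrix","R","t")]
    p=K@(R@np.array(X)+t); return p[:2]/p[2]
E
python3 - <<'E'
from h import *
for n in("scene","top"):
    im=ctrl.get_image(n); save(im,n+'0.png',scale=1.4)
    K,R,t=[np.array(im[k]) for k in("camera_matrix","R","t")]
    print(n,K.round(1).tolist(),(-R.T@t).round(3),R.round(2).tolist())
    for q in("limiter","bulb","amp","supply_on_end","bypass_on_end","power_on_end","spray_can","tool_pot"):
        print(q,[(np.round(d["bbox"],1).tolist(),round(d["p"],2)) for d in ctrl.spot_in(im,q)[:3]])
print(ctrl.get_obs())
E
```

```text
scene [[407.1, 0.0, 280.6], [0.0, 407.1, 206.8], [0.0, 0.0, 1.0]] [ 0.953 -0.641  1.16 ] [[0.85, 0.53, 0.0], [0.43, -0.7, -0.57], [-0.3, 0.48, -0.82]]
limiter [([207.6, 219.4, 276.0, 287.8], 0.69), ([353.5, 111.8, 374.5, 151.4], 0.25)]
bulb [([225.2, 250.5, 245.7, 275.8], 0.67), ([237.9, 222.9, 249.1, 234.1], 0.65)]
amp [([276.9, 142.0, 348.6, 221.1], 0.57)]
supply_on_end [([238.0, 222.2, 250.4, 234.0], 0.39)]
bypass_on_end [([305.6, 145.4, 318.2, 151.2], 0.44)]
power_on_end []
spray_can [([355.3, 114.4, 373.5, 153.3], 0.96), ([239.1, 224.6, 252.1, 231.3], 0.74), ([271.0, 248.3, 289.4, 266.4], 0.26)]
tool_pot [([206.7, 318.0, 235.8, 353.6], 0.85)]
top [[464.0, 0.0, 277.3], [0.0, 464.0, 211.4], [0.0, 0.0, 1.0]] [0.464 0.015 1.327] [[0.01, -1.0, -0.0], [-1.0, -0.0, -0.08], [0.08, 0.0, -1.0]]
limiter [([312.8, 200.3, 393.1, 252.9], 0.93)]
bulb [([367.5, 208.5, 387.8, 224.6], 0.73), ([177.7, 229.1, 187.1, 243.0], 0.59)]
amp [([169.0, 172.7, 268.4, 245.6], 0.78), ([428.9, 170.8, 469.2, 206.2], 0.75)]
supply_on_end [([426.8, 174.4, 467.0, 205.9], 0.21)]
bypass_on_end [([353.4, 232.6, 359.2
[... 176 characters left out ...]
70.5, 142.6, 197.7], 0.37)]
{'t': 0.9, 'q': array([-1.29098838e+00,  5.26515469e-02,  1.61284604e+00,  2.34910289e-05,
        1.47599549e+00, -1.19005405e-01]), 'dq': array([-2.35212105e-05,  5.06846358e-04, -8.01948771e-04,  5.64117517e-04,
       -8.09310566e-04,  1.93936983e-04]), 'effort': array([-1.53696263e-03, -3.93681836e+01, -3.70470142e+01, -1.77837369e-04,
        4.94160122e-04, -8.36391820e-06]), 'tool_pos': array([ 0.24270839, -0.57595664,  0.23136592]), 'tool_rot': array([3.07924498e+00, 6.22288458e-01, 4.91758021e-05]), 'contact_force': array([-0.42635907, -0.67984652, -0.34875081]), 'wrist_torque': array([0.06586149, 0.0292134 , 0.0023564 ]), 'opening': 0.08518556231034058}
```

Run:
```python
from h import *
im=ctrl.get_image("top"); save(im,'t1.png',(300,185,410,275),7); save(im,'t2.png',(155,160,285,260),6)
im=ctrl.get_image("scene"); save(im,'s1.png',(200,120,380,300),4)
```

```text
(no output)
```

View pics/top0.png

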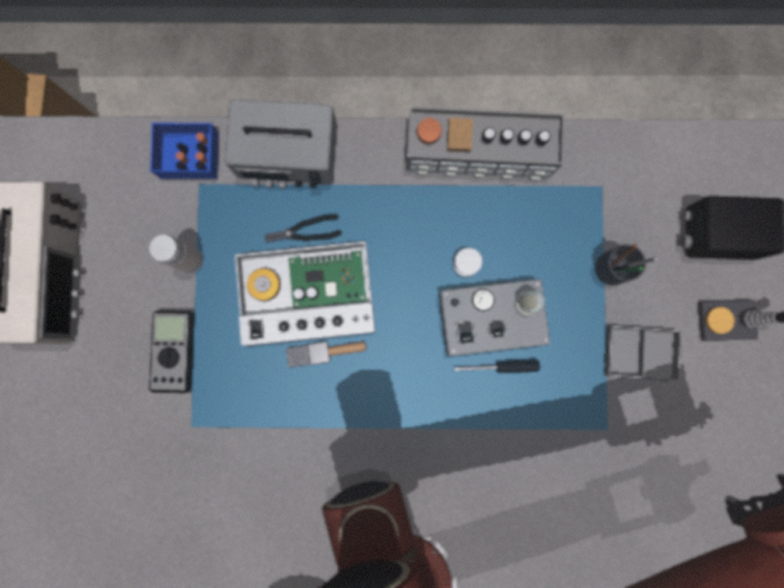

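View pics/t1.png

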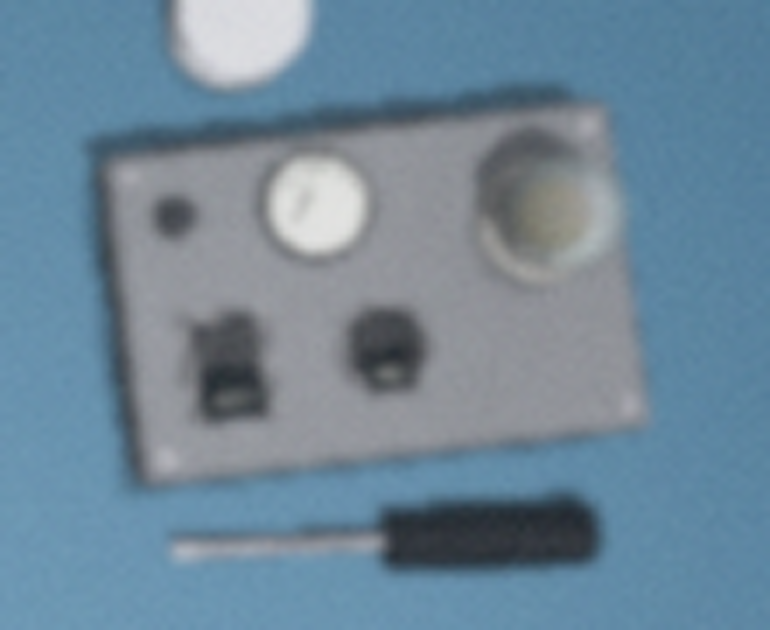

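View pics/t2.png

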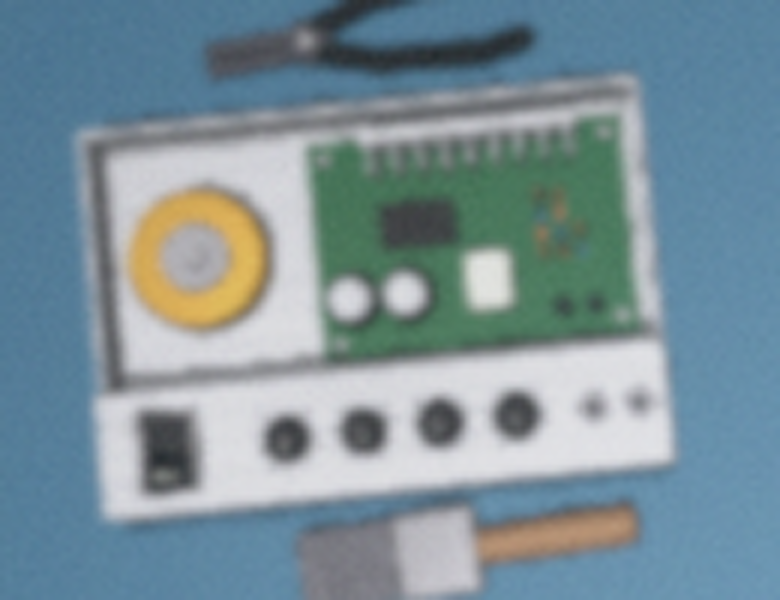

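View pics/s1.png

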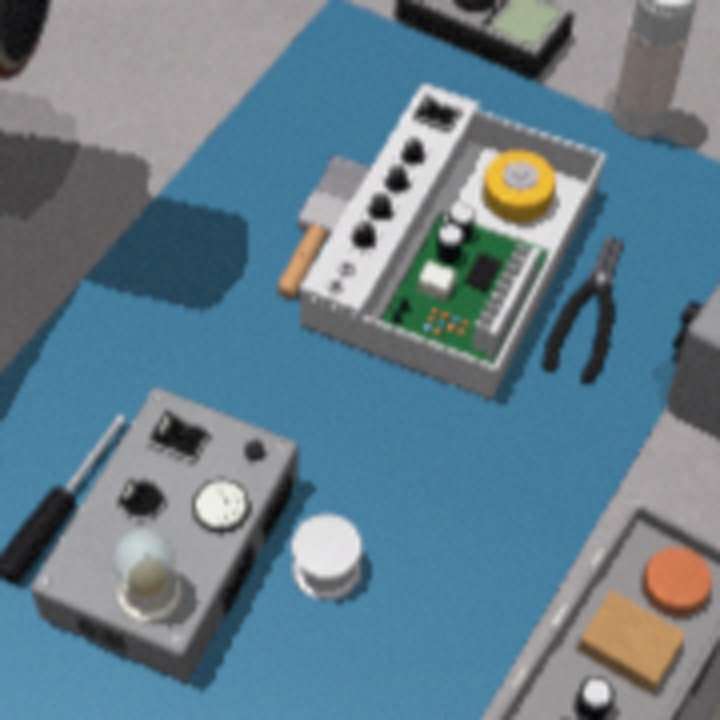

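The top view shows the limiter on the right, with the supply rocker at about (333,236) px and the bypass at about (356,235). The amplifier is on the left, with its power rocker at about (183,236). In both boxes the fronts face the robot, at the bottom of the image. Next I'll fit the box poses from corners and features in both views.

```bash
cat > fit.py <<'E'
from h import *
from scipy.optimize import least_squares
T=ctrl.get_image("top"); S=ctrl.get_image("scene")
def px(l,o,s): return [((x+.5)/s-.5+o[0],(y+.5)/s-.5+o[1]) for x,y in l]
t1=lambda l:px(l,(300,185),7); t2=lambda l:px(l,(155,160),6); s1=lambda l:px(l,(200,120),4)
# limiter local pts (mm)
L=dict(T=([(65,100,60),(-65,100,60),(-65,-100,60),(65,-100,60),(36,20,68),(38,75,69)],
          t1([(102,157),(145,485),(648,428),(605,105),(317,203),(174,216)])),
       S=([(65,100,60),(-65,100,60),(-65,-100,60),(65,-100,60),(36,20,68),(38,75,69)],
          s1([(298,442),(155,390),(36,588),(186,655),(221,502),(256,449)])))
A=dict(T=([(90,130,60),(-90,130,60),(-90,-130,60),(90,-130,60)]+[(-62,y,77) for y in(44,9,-26,-61)],
          t2([(80,130),(103,522),(676,463),(638,80),(289,438),(364,430),(441,421),(517,413)])),
       S=([(90,130,60),(-90,130,60),(-90,-130,60),(90,-130,60)]+[(-62,y,77) for y in(44,9,-26,-61)],
          s1([(604,155),(423,86),(302,300),(494,372),(414,150),(398,178),(381,206),(364,234)])))
def W(p,P): 
    P=np.array(P)/1000; c,s=np.cos(p[2]),np.sin(p[2])
    return np.c_[p[0]+c*P[:,0]-s*P[:,1],p[1]+s*P[:,0]+c*P[:,1],P[:,2]]
for name,D,pts in(("lim",L,dict(supply_off=(-22-13.5*.95,62,73),bypass_off=(-22-10.3,0,72),bulb=(20,-66,60),supH=(-22,62,66),byH=(-22,0,66))),("amp",A,dict(power=(-62-11.7,98,72),powH=(-62,98,66)))):
    for views in("TS","T","S"):
        f=lambda p:np.concatenate([(np.array([proj(im,x) for x in W(p,D[v][0])])-np.array(D[v][1])).ravel() for v,im in(("T",T),("S",S)) if v in views])
        r=least_squares(f,[.5,0,0],loss='soft_l1'); print(name,views,r.x.round(4),"rms",np.sqrt(np.mean(f(r.x)**2)).round(2), "max",abs(f(r.x)).max().round(2))
        for k,v in pts.items():
            w=W(r.x,[v])[0]; print("  ",k,w.round(4),proj(T,w).round(1),proj(S,w).round(1))
E
python3 fit.py
```

```text
lim TS [ 0.533  -0.1873  0.1255] rms 0.78 max 1.95
   supply_off [ 0.4907 -0.1301  0.073 ] [333.1 241.1] [240.6 225.4]
   bypass_off [ 0.5009 -0.1913  0.072 ] [355.7 237.4] [232.  241.5]
   bulb [ 0.5611 -0.2502  0.06  ] [376.4 215.6] [237.3 267.5]
   supH [ 0.5034 -0.1285  0.066 ] [332.2 236.4] [244.4 228. ]
   byH [ 0.5111 -0.19    0.066 ] [354.8 233.7] [235.1 243.7]
lim T [ 0.5314 -0.1865  0.1161] rms 0.39 max 0.78
   supply_off [ 0.4896 -0.129   0.073 ] [332.7 241.5] [240.5 225. ]
   bypass_off [ 0.4993 -0.1903  0.072 ] [355.3 238. ] [231.7 241. ]
   bulb [ 0.5589 -0.2498  0.06  ] [376.2 216.4] [236.8 267. ]
   supH [ 0.5023 -0.1275  0.066 ] [331.8 236.8] [244.3 227.7]
   byH [ 0.5095 -0.1891  0.066 ] [354.5 234.3] [234.8 243.2]
lim S [ 0.5353 -0.1885  0.134 ] rms 0.65 max 1.42
   supply_off [ 0.4925 -0.1317  0.073 ] [333.7 240.4] [240.8 226. ]
   bypass_off [ 0.5033 -0.1928  0.072 ] [356.3 236.5] [232.3 242.2]
   bulb [ 0.5639 -0.2512  0.06  ] [376.7 214.6] [237.9 268.2]
   supH [ 0.5052 -0.13    0.066 ] [332.7 235.8] [244.6 228.6]
   byH [ 0.5135 -0.1914  0.066 ] [355.4 232.8] [235.5 244.4]
amp TS [0.579  0.1848 0.1039] rms 1.1 max 3.31
   power [0.4955 0.2746 0.072 ] [183.3 238.5] [305.8 145.5]
   powH [0.5072 0.2758 0.066 ] [183.4 234.3] [308.7 147.6]
amp T [0.5775 0.1859 0.103 ] rms 0.44 max 0.96
   power [0.4941 0.2758 0.072 ] [182.9 239. ] [305.6 145.1]
   powH [0.5058 0.277  0.066 ] [183.  234.8] [308.5 147.3]
amp S [0.5838 0.1787 0.1065] rms 0.57 max 1.39
   power [0.5001 0.2683 0.072 ] [185.7 236.8] [306. 147.]
   powH [0.5117 0.2696 0.066 ] [185.8 232.6] [308.9 149.2]
```

step_arm --pt "0 0.0244 0.0447 0 -1.65" --pt "0 0.0244 0.0447 0 -1.65" --pt "0 0.0244 0.0447 0 -1.65" --pt "0 0.0244 0.0447 0 -1.65" --pt "0 0.0244 0.0447 0 -1.65" --pt "0 0.0244 0.0447 0 -1.65" --pt "0 0.0244 0.0447 0 -1.65" --pt "0 0.0244 0.0447 0 -1.65" --pt "0 0.0244 0.0447 0 -1.65" --pt "0 0.0244 0.0447 0 -1.65" --pt "0 0 0 0 0" --pt "0 0 0 0 0" --newtons 20

```text
t: 2.6
tool_pos: [0.4916, -0.1151, 0.2331]
tool_rot: [3.133, 0.156, 0.008]
contact_force: [-0.8, 0.9, 0.6]
opening: 0.0002
```

step_arm --pt "0 -0.0046 -0.0139 -0.03 0.6" --pt "0 0 0 -0.05 0" --pt "0 0 0 -0.04 0" --pt "0 0 0 -0.022 0" --pt "0 0 0 0 0" --pt "0 0 0 0 0"

```text
t: 3.35
tool_pos: [0.4849, -0.1373, 0.0902]
tool_rot: [3.129, 0.155, 0.014]
contact_force: [-0.8, 0.2, 0.9]
opening: -0.0003
```

Run:
```python
from h import *
print(ctrl.get_obs()["tool_pos"])
im=ctrl.get_image("top"); save(im,'t3.png',(290,175,410,275),6)
im=ctrl.get_image("scene"); save(im,'s3.png',(190,170,310,300),5)
```

```text
[ 0.48492425 -0.13728586  0.09020244]
```

View pics/s3.png

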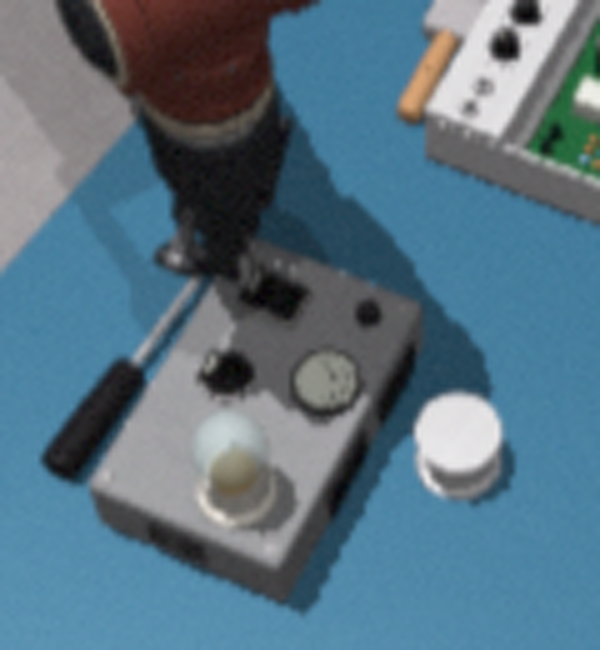

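View pics/t3.png

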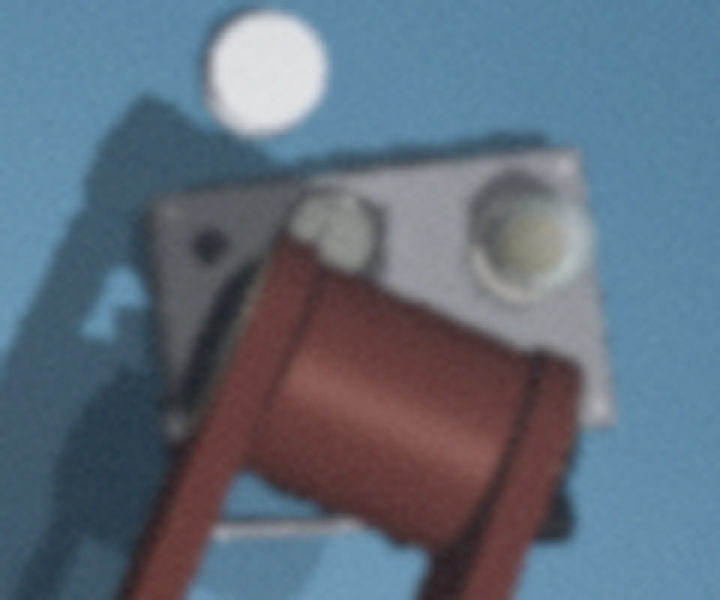

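step_arm --pt "0 0 0 0 0" --pt "0 0.002 0.008 -0.008 0" --pt "0 0 0 0 0" --pt "0 0 0 0 0"

```text
t: 3.95
tool_pos: [0.489, -0.1289, 0.0846]
tool_rot: [3.127, 0.157, 0.022]
contact_force: [-0.6, 0.1, -0.3]
opening: -0.0001
```

step_arm --pt "0 -0.002 0 -0.007 0" --pt "0 0 0 0 0"

```text
t: 4.2
tool_pos: [0.4867, -0.1287, 0.0769]
tool_rot: [3.127, 0.158, 0.021]
contact_force: [1.1, -0.8, 0.1]
opening: 0.0005
```

step_arm --pt "0 0 0 -0.003 0" --pt "0 0 0 0 0"

```text
t: 4.45
tool_pos: [0.4869, -0.1289, 0.0739]
tool_rot: [3.127, 0.157, 0.022]
contact_force: [-1.0, 0.5, 0.3]
opening: 0.0
```

step_arm --pt "0 0 0 -0.002 0" --pt "0 0 0 0 0"

```text
t: 4.7
tool_pos: [0.4867, -0.1291, 0.0721]
tool_rot: [3.127, 0.157, 0.021]
contact_force: [-0.6, 0.6, 1.4]
opening: -0.0001
```

step_arm --pt "0 0 0 -0.0015 0" --pt "0 0 0 0 0"

```text
t: 4.95
tool_pos: [0.4867, -0.1291, 0.0707]
tool_rot: [3.127, 0.157, 0.02]
contact_force: [-0.9, 0.6, 1.2]
opening: 0.0001
```

step_arm --pt "0 0 0 -0.0015 0" --pt "0 0 0 0 0"

```text
t: 5.2
tool_pos: [0.4866, -0.1291, 0.0691]
tool_rot: [3.127, 0.157, 0.02]
contact_force: [-1.4, -0.5, 1.0]
opening: -0.0
```

step_arm --pt "0 0 0 -0.001 0" --pt "0 0 0 0 0"

```text
t: 5.45
tool_pos: [0.4867, -0.1292, 0.0685]
tool_rot: [3.127, 0.157, 0.02]
contact_force: [-2.3, 1.2, 3.5]
opening: 0.0002
```

Run:
```python
from h import *
o=ctrl.get_obs();print(o["tool_pos"],o["contact_force"])
im=ctrl.get_image("scene"); save(im,'s4.png',(210,200,280,260),10)
```

```text
[ 0.48673284 -0.12918466  0.0684915 ] [-2.31916926  1.15719859  3.47983758]
```

View pics/s4.png

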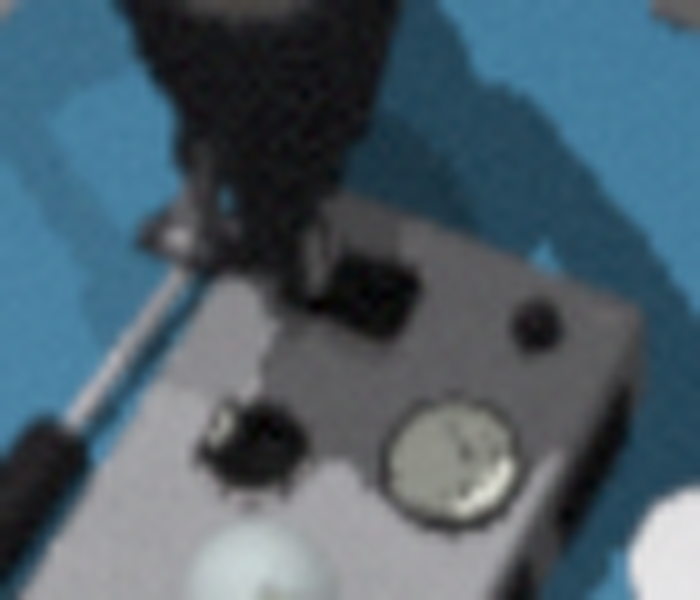

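step_arm --pt "0 0 0 -0.001 0" --pt "0 0 0 0 0"

```text
t: 5.75
tool_pos: [0.4868, -0.1292, 0.0682]
tool_rot: [3.127, 0.158, 0.019]
contact_force: [-3.4, 1.1, 4.9]
opening: -0.0002
```

step_arm --pt "0 0 0 -0.0012 0" --pt "0 0 0 0 0"

```text
t: 6.0
tool_pos: [0.4868, -0.1292, 0.0681]
tool_rot: [3.127, 0.158, 0.018]
contact_force: [-2.7, 1.1, 5.6]
opening: 0.0
```

step_arm --pt "0 0 0 -0.0015 0" --pt "0 0 0 0 0"

```text
t: 6.25
tool_pos: [0.4868, -0.1292, 0.0681]
tool_rot: [3.127, 0.158, 0.017]
contact_force: [-3.5, 1.2, 6.3]
opening: 0.0004
```

step_arm --pt "0 0 0 0.03 0" --pt "0 0 0 0.04 0" --pt "0 0 0.05 0 0" --pt "0 0 0.06 0 0" --pt "0 0 0.06 0 0" --pt "0 0 0.06 0 0" --pt "0 0 0 0 0" --pt "0 0 0 0 0"

```text
t: 7.25
tool_pos: [0.487, 0.1079, 0.1379]
tool_rot: [3.129, 0.154, 0.028]
contact_force: [-0.1, 0.0, -0.4]
opening: -0.0001
```

Run:
```python
from h import *
o=ctrl.get_obs();print(o["tool_pos"],o["contact_force"])
im=ctrl.get_image("scene"); save(im,'s5.png',(210,205,280,265),10)
im=ctrl.get_image("top"); save(im,'t5.png',(300,185,410,275),7)
```

```text
[0.48702667 0.10788051 0.13788283] [-0.13431741  0.03092612 -0.36500283]
```

View pics/s5.png

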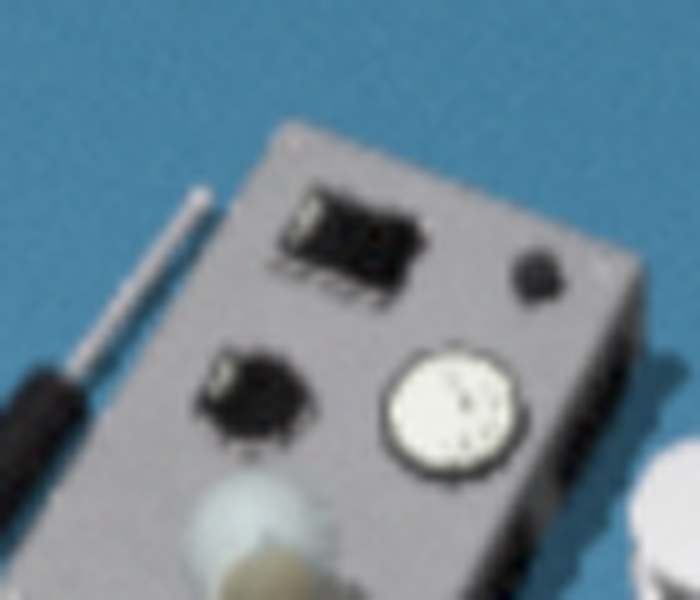

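View pics/t5.png

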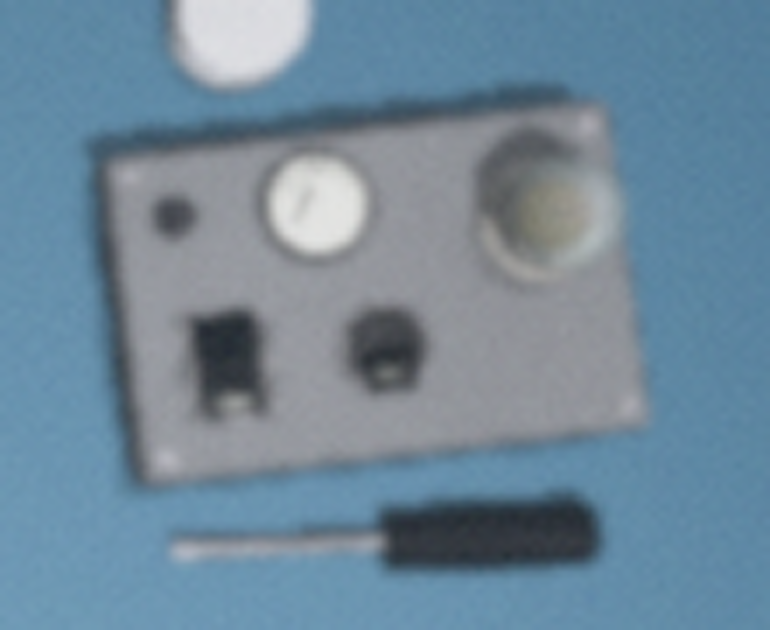

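Supply has gone over: the bar is now level, the stop was reached at z = 68.1 mm with about 6 N, and the limiter hasn't moved. Next is the power rocker.

step_arm --pt "0 0 0.05 0 0" --pt "0 0 0.06 0 0" --pt "0 0.003 0.05 0 0" --pt "0 0 0 0 0" --pt "0 0 0 0 0" --pt "0 0 0 -0.04 0" --pt "0 0 0 0 0" --pt "0 0 0 0 0"

```text
t: 8.35
tool_pos: [0.4958, 0.2596, 0.0991]
tool_rot: [3.13, 0.116, 0.036]
contact_force: [0.1, 0.1, 0.8]
opening: 0.0002
```

step_arm --pt "0 -0.004 0.0155 -0.016 1.6" --pt "0 0 0 0 0" --pt "0 0 0 0 0"

```text
t: 8.72
tool_pos: [0.4931, 0.2763, 0.0848]
tool_rot: [3.13, 0.161, 0.042]
contact_force: [0.1, -0.2, 0.1]
opening: 0.0001
```

step_arm --pt "0 -0.001 -0.001 -0.008 0" --pt "0 0 0 0 0"

```text
t: 8.98
tool_pos: [0.4922, 0.2754, 0.0767]
tool_rot: [3.13, 0.162, 0.043]
contact_force: [0.0, -0.9, -0.3]
opening: 0.0002
```

step_arm --pt "0 0 0 -0.004 0" --pt "0 0 0 0 0"

```text
t: 9.22
tool_pos: [0.4926, 0.2755, 0.0729]
tool_rot: [3.13, 0.162, 0.044]
contact_force: [-0.2, -1.0, -0.0]
opening: 0.0001
```

step_arm --pt "0 0 0 -0.002 0" --pt "0 0 0 0 0"

```text
t: 9.48
tool_pos: [0.4925, 0.2755, 0.0711]
tool_rot: [3.13, 0.162, 0.043]
contact_force: [-0.2, 0.1, 1.1]
opening: -0.0001
```

step_arm --pt "0 0 0 -0.0015 0" --pt "0 0 0 0 0"

```text
t: 9.72
tool_pos: [0.4923, 0.2755, 0.0697]
tool_rot: [3.13, 0.162, 0.043]
contact_force: [-1.1, -0.5, 1.3]
opening: 0.0001
```

step_arm --pt "0 0 0 -0.0012 0" --pt "0 0 0 0 0"

```text
t: 9.98
tool_pos: [0.4923, 0.2755, 0.0686]
tool_rot: [3.13, 0.162, 0.042]
contact_force: [-0.4, -0.3, 1.3]
opening: -0.0003
```

step_arm --pt "0 0 0 -0.001 0" --pt "0 0 0 0 0"

```text
t: 10.22
tool_pos: [0.4924, 0.2756, 0.0682]
tool_rot: [3.13, 0.162, 0.042]
contact_force: [-2.7, -0.9, 4.3]
opening: -0.0
```

step_arm --pt "0 0 0 -0.0012 0" --pt "0 0 0 0 0"

```text
t: 10.48
tool_pos: [0.4924, 0.2756, 0.0679]
tool_rot: [3.13, 0.162, 0.042]
contact_force: [-3.5, -1.2, 5.4]
opening: -0.0002
```

step_arm --pt "0 0 0 -0.0015 0" --pt "0 0 0 0 0"

```text
t: 10.72
tool_pos: [0.4924, 0.2756, 0.0678]
tool_rot: [3.129, 0.162, 0.04]
contact_force: [-2.9, -1.3, 5.9]
opening: 0.0002
```

step_arm --pt "0 0 0 -0.002 0" --pt "0 0 0 0 0"

```text
t: 10.98
tool_pos: [0.4925, 0.2756, 0.0678]
tool_rot: [3.129, 0.162, 0.039]
contact_force: [-4.6, -0.6, 6.4]
opening: -0.0001
```

Same stop signature as the supply. I'll lift, go back, and check from a spot between the boxes.

step_arm --pt "0 0 0 0.03 0" --pt "0 0 0 0.045 0" --pt "0 0 -0.05 0.01 0" --pt "0 0 -0.06 0 0" --pt "0 0 -0.06 0 0" --pt "0 0 -0.06 0 0" --pt "0 0 -0.03 0 0" --pt "0 0 0 0 0" --pt "0 0 0 0 0"

```text
t: 12.1
tool_pos: [0.493, 0.008, 0.1524]
tool_rot: [3.126, 0.165, 0.053]
contact_force: [-0.4, 0.4, 0.7]
opening: -0.0003
```

Run:
```python
from h import *
o=ctrl.get_obs();print(o["tool_pos"],o["contact_force"])
im=ctrl.get_image("scene"); save(im,'s6.png',(280,120,350,180),10)
im=ctrl.get_image("top"); save(im,'t6.png',(155,160,285,260),6)
```

```text
[0.49304866 0.0079631  0.15244994] [-0.41031338  0.35249332  0.72139679]
```

View pics/s6.png

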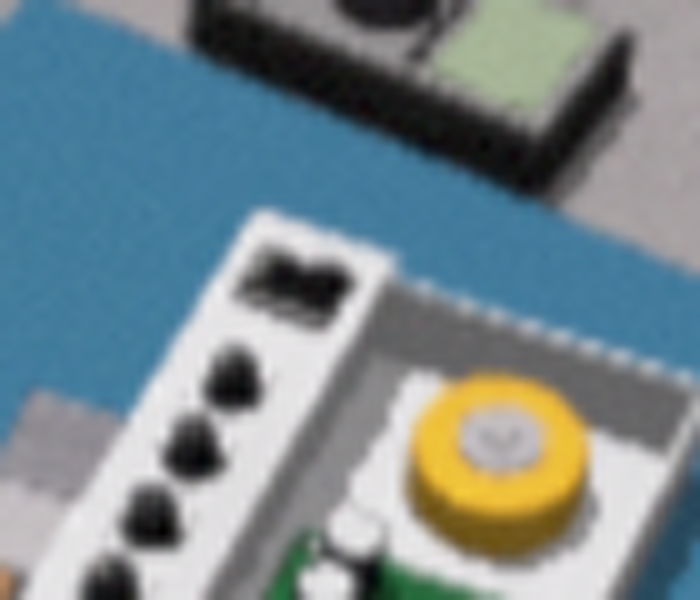

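View pics/t6.png

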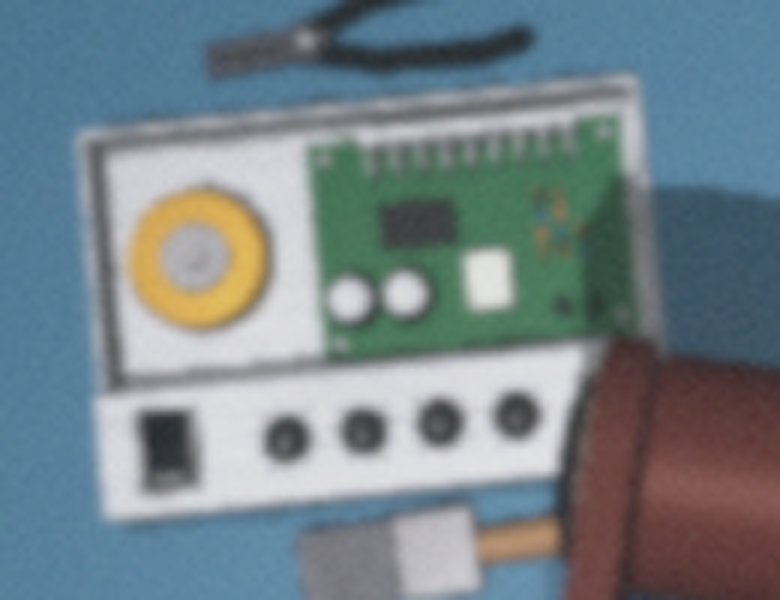

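Power rocker is on and the amplifier hasn't moved. Now I'll let it run through the lamp while approaching the bypass.

step_arm --pt "0 0 -0.05 0 0" --pt "0 0 -0.06 0 0" --pt "0 0 -0.05 0 0" --pt "0 0 -0.02 0 0" --pt "0 0 0 0 0" --pt "0 0 0 0 0" --pt "0 0 0 0 0" --pt "0 0 0 0 0" --pt "0 0 0 0 0" --pt "0 0 0 0 0" --pt "0 0 0 0 0" --pt "0 0 0 0 0" --pt "0 0 0 0 0" --pt "0 0 0 0 0" --pt "0 0 0 0 0" --pt "0 0 0 0 0" --pt "0 0 0 0 0" --pt "0 0 0 0 0"

```text
t: 14.45
tool_pos: [0.4954, -0.1658, 0.1521]
tool_rot: [3.126, 0.196, 0.056]
contact_force: [-0.3, -0.1, 0.3]
opening: -0.0
```

step_arm --pt "0 0.0015 -0.0225 0 -0.7" --pt "0 0 0 0 0" --pt "0 0 0 -0.03 0" --pt "0 0 0 -0.02 0" --pt "0 0 0 0 0" --pt "0 0 0 0 0"

```text
t: 15.2
tool_pos: [0.4979, -0.1918, 0.1026]
tool_rot: [3.126, 0.172, 0.06]
contact_force: [-0.3, 0.3, 0.6]
opening: -0.0002
```

step_arm --pt "0 -0.001 0.003 -0.017 0" --pt "0 0 0 0 0" --pt "0 0 0 0 0"

```text
t: 15.58
tool_pos: [0.4978, -0.189, 0.0863]
tool_rot: [3.124, 0.173, 0.063]
contact_force: [0.4, -0.1, 0.1]
opening: -0.0004
```

Run:
```python
from h import *
im=ctrl.get_image("scene"); save(im,'s7.png',(200,190,300,290),6)
```

```text
(no output)
```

View pics/s7.png

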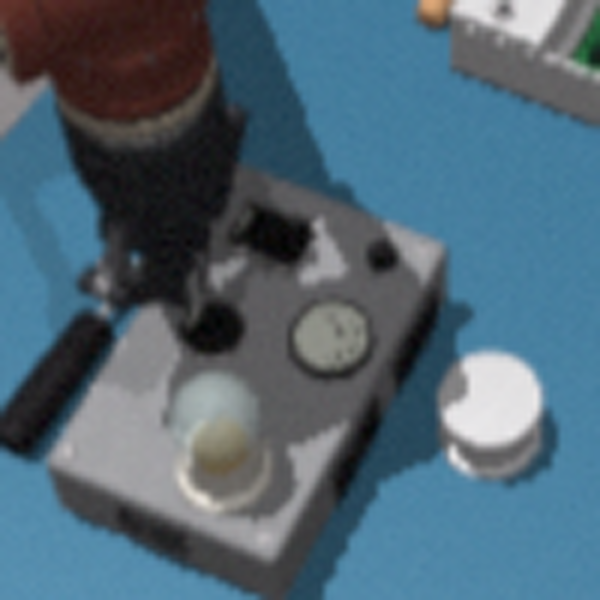

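The closed fingertips sit above the front half of the bypass rocker, clear of the bulb. Pressing now.

step_arm --pt "0 -0.001 0 -0.01 0" --pt "0 0 0 0 0"

```text
t: 15.88
tool_pos: [0.4966, -0.1889, 0.0756]
tool_rot: [3.125, 0.173, 0.063]
contact_force: [-0.4, 0.6, -0.0]
opening: 0.0
```

step_arm --pt "0 0 0 -0.003 0" --pt "0 0 0 0 0"

```text
t: 16.12
tool_pos: [0.4969, -0.1892, 0.0728]
tool_rot: [3.124, 0.173, 0.064]
contact_force: [0.6, -0.3, 0.0]
opening: 0.0001
```

step_arm --pt "0 0 0 -0.002 0" --pt "0 0 0 0 0"

```text
t: 16.38
tool_pos: [0.4968, -0.1893, 0.0712]
tool_rot: [3.124, 0.173, 0.063]
contact_force: [-1.5, 0.5, 0.9]
opening: -0.0001
```

step_arm --pt "0 0 0 -0.0015 0" --pt "0 0 0 0 0"

```text
t: 16.62
tool_pos: [0.4967, -0.1894, 0.0699]
tool_rot: [3.124, 0.173, 0.062]
contact_force: [-1.3, 1.3, 1.0]
opening: 0.0
```

step_arm --pt "0 0 0 -0.0012 0" --pt "0 0 0 0 0"

```text
t: 16.88
tool_pos: [0.4966, -0.1894, 0.0686]
tool_rot: [3.124, 0.173, 0.062]
contact_force: [-1.1, 0.5, 1.7]
opening: -0.0003
```

step_arm --pt "0 0 0 -0.0012 0" --pt "0 0 0 0 0"

```text
t: 17.12
tool_pos: [0.4967, -0.1895, 0.0679]
tool_rot: [3.124, 0.173, 0.062]
contact_force: [-3.0, 0.5, 3.8]
opening: -0.0
```

step_arm --pt "0 0 0 -0.0012 0" --pt "0 0 0 0 0"

```text
t: 17.38
tool_pos: [0.4967, -0.1895, 0.0677]
tool_rot: [3.124, 0.173, 0.061]
contact_force: [-3.7, 1.9, 5.1]
opening: 0.0005
```

step_arm --pt "0 0 0 -0.0015 0" --pt "0 0 0 0 0"

```text
t: 17.62
tool_pos: [0.4967, -0.1895, 0.0675]
tool_rot: [3.124, 0.174, 0.059]
contact_force: [-3.1, 1.0, 6.3]
opening: 0.0001
```

step_arm --pt "0 0 0 -0.002 0" --pt "0 0 0 0 0"

```text
t: 17.88
tool_pos: [0.4968, -0.1896, 0.0674]
tool_rot: [3.125, 0.174, 0.058]
contact_force: [-3.9, 1.6, 6.8]
opening: 0.0003
```

step_arm --pt "0 0 0 0.03 0" --pt "0 0 0 0.045 0" --pt "0 0 0 0.03 0" --pt "0 0 0.05 0.01 0" --pt "0 0 0.06 0 0" --pt "0 0 0.06 0 0" --pt "0 0 0.03 0 0" --pt "0 0 0 0 0" --pt "0 0 0 0 0" --pt "0 0 0 0 0"

```text
t: 19.12
tool_pos: [0.4976, 0.0155, 0.1828]
tool_rot: [3.127, 0.168, 0.071]
contact_force: [0.7, 0.2, -0.2]
opening: 0.0001
```

Run:
```python
from h import *
o=ctrl.get_obs();print(o["tool_pos"],o["contact_force"],o["dq"].round(3))
im=ctrl.get_image("scene"); save(im,'s8.png',(200,120,380,300),4);save(im,'s8b.png',(210,205,280,265),10)
im=ctrl.get_image("top"); save(im,'t8.png',(300,185,410,275),7)
```

```text
[0.49756346 0.01554887 0.18278169] [ 0.73033052  0.17154361 -0.15761391] [-0.009  0.002 -0.    -0.002 -0.004 -0.005]
```

View pics/s8b.png

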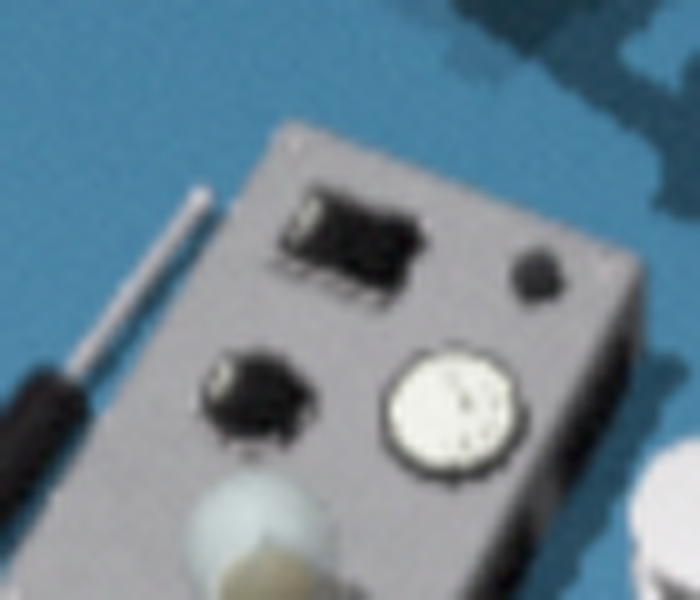

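View pics/t8.png

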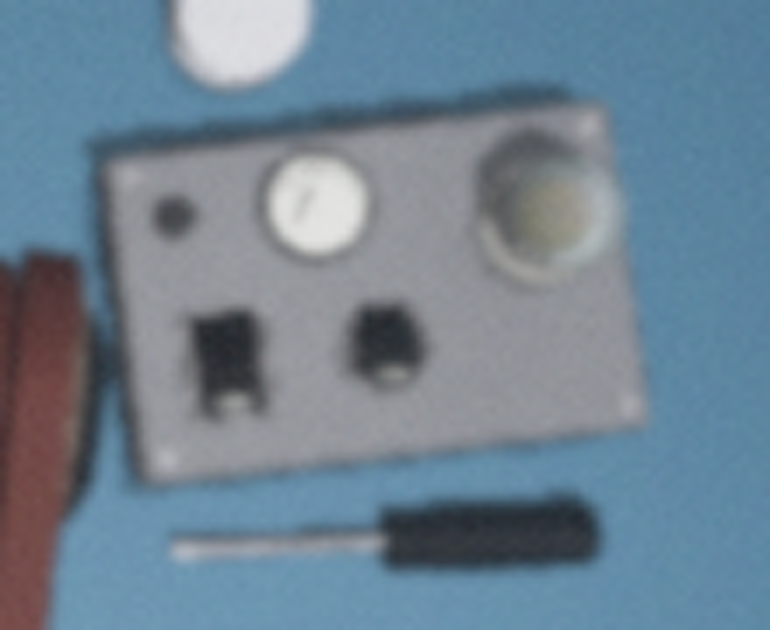

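View pics/s8.png

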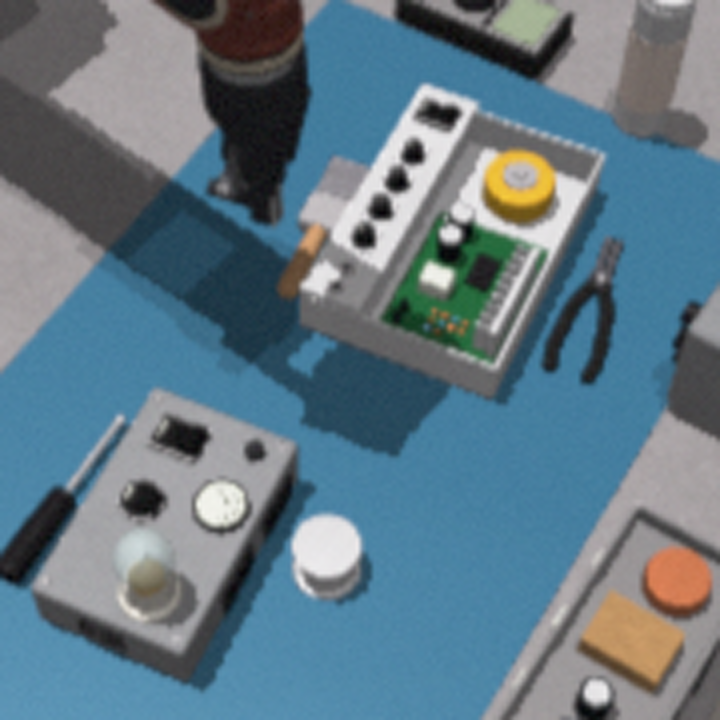

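All three rockers look fully over, both boxes are where they started, and the arm is clear and still. Handing in.

```bash
python3 -c "
from h import *
print(ctrl.finish_job())"
```

```text
the job is handed in; nothing more can be done
None
```

All three rockers were pressed on in the required order, and the job was handed in at about 19 s of the 64 s allowed.

- **Order and wait:** I pressed the limiter's supply first, then the amplifier's power. The amplifier ran through the lamp for about 6 s before I pressed the bypass.
- **Pressing force:** Each rocker went to its stop, at a fingertip height of about 68 mm. The vertical force was about 6–7 N, with up to about 5 N sideways, well under the 20 N limit.
- **Last checks:** The final pictures show the supply and bypass rockers over to their white-barred ends. The power rocker looked the same when I checked it after its press. Neither box has visibly moved, the bulb and the other things on the bench look untouched, and the arm is clear and still.
- **Disagreements:** The two cameras' fits of the boxes differed by a few millimetres, up to about 7 mm at the power rocker. I mostly followed the top view because its fit was tighter. The arm also drifted to about 2.5° of tilt, which did not affect the presses.
- **Not measured:** The joint angles can't be read directly, so "on" rests on the pictures, the stop height and the force.

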